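Refit the lower leg of a studio easel

TASK

Put the loose lower leg back on the folded aluminium easel: squeeze its spring button flush so that the tube can start into the open leg socket, then slide it in until the button pops out through the hole in the lock plate on the socket's side. Where that hole sits differs from day to day, so feel for the click and do not force it; let go when it is locked, and leave the other things on the table where they stand.

Things in the scene. Friction and masses are not known exactly. Their poses are not given: they have to be found in the camera images.
- leg: Loose lower leg: square aluminium tube, 22 mm wide and high, about 130-210 g, lying level on the rest. Origin on the tube's axis at the button; +x runs along the tube to its nose, +z up, the button sticks out of the -y side. The square tube reaches from +55 mm back to -150 mm; a rubber foot, 28 mm wide and 22 mm high, goes on to -180 mm.
- nose (a point): Tip of the leg's black plug nose, 67 mm ahead of the leg's origin: 12 mm in diameter at the tip, growing to 21.6 mm in the 12 mm before the square tube begins.
- pin (a joint): Spring button of the loose leg, m: 0 = fully out (7 mm proud of the tube's side), 0.007 = flush, stop at 0.0075; about 1.6 N at 0, 3.5 N flush. The hole that takes it, 16 mm across, sits anywhere from 35 to 59 mm inside the mouth and is not measured: feel for it. There the button springs out to 0 and stops the leg hard both ways, with 2 mm play each way.
- pin_top (a point): Centre of the button's flat end: a steel cylinder 12 mm in diameter with straight sides and only a slightly rounded edge, so it cannot wedge itself in unpressed. It faces the leg's -y, 18 mm from the leg's axis when fully out.
- rest: Fixed wooden rest, +x along the leg. Origin on the table about under the button. A board 80 mm wide and 12 mm thick from -175 to +85 mm, with two blocks that carry the leg's underside at 49 mm: from +31 to +53 mm and from -116 to -94 mm. Low lips 27 mm to either side stand 6 mm above the blocks.
- easel: Folded easel, fixed, on wooden saddles. Origin on the table under the open leg socket's mouth; +x runs level along the socket, inwards. A dark steel lock plate, 70 mm long, is on the socket's -y side (away from the robot), bearing the button hole. Nothing is under the socket's first 120 mm. Two complete legs fan out on the -y side, 80 mm or more clear of the mouth.
- mouth (a point): Centre of the socket's mouth, axes as the easel's: square aluminium tube, 24 mm inside, 30 mm outside, square edges, no lead-in, axis 85 mm above the table. Fingers squeezing only the rear half of the button stay clear of it; once the button's front 2 mm or more are under the wall, the wall keeps it pressed. Then it drags with some 4 to 22 N, most when the leg is held askew.
- glue: White glue bottle with an orange cap, 52 mm wide, 150 mm high, standing. Origin at its underside. Leave alone.
- mug: Blue mug, 80 mm wide, 110 mm high, standing. Origin at its underside. Leave alone.
- paper_cup: White paper cup, 76 mm wide, 90 mm high, standing. Origin at its underside. Leave alone.
- brush: Paint brush lying on the table. Leave alone.

How it is judged (in metres and radians):
On the way:
1. the button is pressed in and under the socket's wall, just inside the mouth (value of joint pin above 0.0045 m and x of leg in the frame of mouth between -0.004 and 0.03 m and y of leg in the frame of mouth between -0.004 and 0.004 m and z of leg in the frame of mouth between -0.006 and 0.006 m), for 0.1 s.
At the end, for the whole second after the job is handed in: the leg is in the socket with its button popped out through the lock plate's hole: button at most 2.5 mm short of fully out, leg's origin 30 to 64 mm inside the mouth and within 4 mm sideways and 5 mm in height of the socket's axis, leg in line with the socket within 0.08 rad and at rest (value of joint pin below 0.0025 m and x of leg in the frame of mouth between 0.03 and 0.064 m and y of leg in the frame of mouth between -0.004 and 0.004 m and z of leg in the frame of mouth between -0.005 and 0.005 m and angle between the x axis of leg and the x axis of mouth, either way round below 0.08 rad and linear speed of leg below 0.02 m/s); the robot touches nothing.
It fails at once if the leg is forced: more than 40 N between leg and easel (contact force between leg and easel above 40 N).
It fails at once if the robot pushes on the easel with more than 25 N (contact force between any of the fingers, the arm and easel above 25 N).
It fails at once if the glue, mug, cup or brush is moved more than 30 mm (distance of any of glue, mug, paper_cup, brush from where it was at the start of the episode above 0.03 m).
It also fails if it takes over 58 s, if anything falls off the work surface, if the arm or the gripper's body presses on something with over 40 N, if the wrist force passes 120 N, or if a joint passes its speed limit or range.

ROBOT

A 6-joint arm with a two-finger parallel gripper is mounted at the origin on the work surface. World frame = base frame: x ahead of the robot, y to its left, z up, the work surface at z = 0. Lengths are in m, angles in degrees, forces in N, time in s.
With the tool pointing down it reaches from about 0.35 to 0.8 m from the base axis. Payload 7.3 kg.
Tool frame: the origin (TCP) lies at the very end of the fingers, on their centre line; the grasp point (between the pads) lies 19 mm behind it; y points along the fingers, z is the direction in which the jaws open and shut, and the axes are right-handed (so a half turn about y gives the same grasp; the last joint's range is limited). The gripper opens to 85 mm and grips with 20 to 120 N. Pads are 22 mm wide; open, the fingers measure 114 mm over their backs; the gripper's body (76 mm by 85 mm) begins 54 mm behind the grasp point. The pads swing forward as they close: fully open they stand 13 mm farther back than shut.
Start: joints at [65.374, 19.595, 87.324, -0, 73.075, -8.365], TCP at [0.147, 0.504, 0.231] pointing down, gripper open.
Joint ranges: [-145.02, 145.02], [-44.19, 115.74], [2.07, 154.8], [-57.11, 237.11], [16.16, 152.29], [-177.93, 177.93]. Speed limits (degrees/s): [147.25, 147.25, 180, 180, 180, 180].

INTERFACE

Orientations are given as a 3x3 rotation matrix whose columns are the frame's x, y, z axes.
In Python, from bench import monitor, cams, r gives the robot as it stands. The module is installed in compiled form; this text tells all that it offers.
- The arm moves only by the tool apply_moves, never from a script. Its argument "steps" is a list of rows, each a list of 2 entries, a list of its own where there are three numbers: the shift along the tool's x, y, z in m, then the turn about the tool's y in degrees. In form: [[[dx, dy, dz], twist], ...]. A call has 1 to 8 rows; each row is the pose to reach, as a shift and turn from the pose commanded when the call began, along the tool's axes at that moment; what a row does not reach only later rows make up. A row lasts 1/10 s, in which the tool goes at most 50 mm and 8.59 degrees, less where a joint would pass 70% of its speed; a pose out of reach is approached as far as the arm can. A call with a gripper value outside its range is refused whole. "jaw" is the opening, from 0 (shut) to 1 (fully open), set as the call begins (left out, the last holds). The fingers move at their own pace and stop on an object; "squeeze" is the grip in N (left out, the last holds). Time passes only in rows, so rows that repeat a pose let the fingers close. It gives the time, the measured TCP pose, the force and the opening at its end, in the units of the state.
- monitor.observe(): the state, without advancing time (a new reading comes with each control period).
- cams.capture(name): name is "scene" or "top"; returns a dict with "color" (480x640x3 uint8, red, green, blue), "camera_matrix" (3x3 intrinsics, pixels), "world_from_camera" (4x4, takes a point from camera to world coordinates). Camera axes: x right, y down, z forward; pixel columns grow to the right and rows downward; lengths in m; the calibration is good to about 2 mm. A picture is of the moment at which its call begins. There is no depth.
- r.hand_in(): hands the job in, once; it reports no verdict.
The state is a dict: "time": time; "q": joint angles; "joint_vel": joint speeds; "joint_torque": joint torques, N m; "ee_pos": TCP position; "orientation": TCP orientation; "ft_force": force on the tool from outside, world axes, zero at the start; "wrist_torque": the same for the moment, N m; "opening": finger opening in m.
Only numpy, scipy, OpenCV 4.12 (cv2) and the standard library are available. Lean on these libraries where they do the work, as an engineer would, in place of code of your own. Each camera call takes 0.05 s, during which the arm holds its last target. There are 200 camera calls.

## Working session

There is one attempt and no reset: what is moved stays moved. The work goes in short steps, Python scripts to look and compute and a tool call to move; the robot and the scene stay as the last step left them, time stands still between calls to the robot, and variables do not carry over. Pictures are saved under pics/ and viewed, about 8 in all and at most 12, crops included, and the job is handed in when it is done.

Besides the shell and the picture viewer there is one more tool, called after "Request:" in YAML: its name, and indented under it one key for each argument. apply_moves: Moves the arm, as the interface text tells. Its arguments: {"type":"object","properties":{"steps":{"type":"array","items":{"type":"array"}},"jaw":{"type":"number"},"squeeze":{"type":"number"}},"required":["steps"]}

```bash
mkdir -p pics
python3 - <<'E'
from bench import monitor,cams,r
import cv2,numpy as np
for n in("scene","top"):
    c=cams.capture(n);cv2.imwrite(f"pics/{n}0.png",c["color"][:,:,::-1]);np.savez(f"{n}0.npz",**c)
    print(n,c["camera_matrix"].round(1).tolist(),c["world_from_camera"].round(4).tolist())
s=monitor.observe();print({k:np.round(v,3).tolist() for k,v in s.items()})
E
```

```text
scene [[472.1, 0.0, 323.3], [0.0, 472.1, 241.7], [0.0, 0.0, 1.0]] [[0.698, 0.6121, -0.3717, 0.8612], [0.7161, -0.5964, 0.3626, -0.397], [0.0003, -0.5193, -0.8546, 0.9226], [0.0, 0.0, 0.0, 1.0]]
top [[490.6, 0.0, 319.0], [0.0, 490.6, 239.4], [0.0, 0.0, 1.0]] [[0.0243, -0.9903, 0.1365, 0.343], [-0.9997, -0.0249, -0.0027, -0.0511], [0.0061, -0.1364, -0.9906, 1.2906], [0.0, 0.0, 0.0, 1.0]]
{'time': 0.1, 'q': [65.377, 19.631, 87.371, -0.001, 73.076, -8.364], 'joint_vel': [0.024, -0.163, -0.169, 0.112, 0.129, 0.102], 'joint_torque': [0.003, -43.445, -24.649, -0.0, 0.005, 0.0], 'ee_pos': [0.147, 0.504, 0.231], 'orientation': [[0.96, -0.001, 0.28], [-0.28, -0.001, 0.96], [-0.0, -1.0, -0.001]], 'ft_force': [0.551, -0.2, -0.285], 'wrist_torque': [0.055, -0.011, -0.023], 'opening': 0.085}
```

View pics/scene0.png

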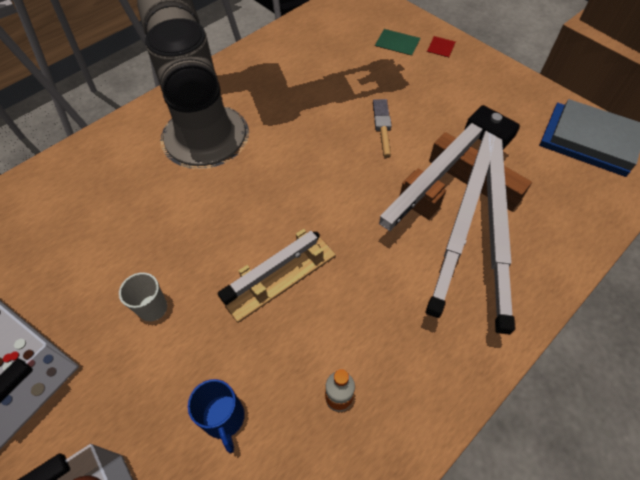

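View pics/top0.png

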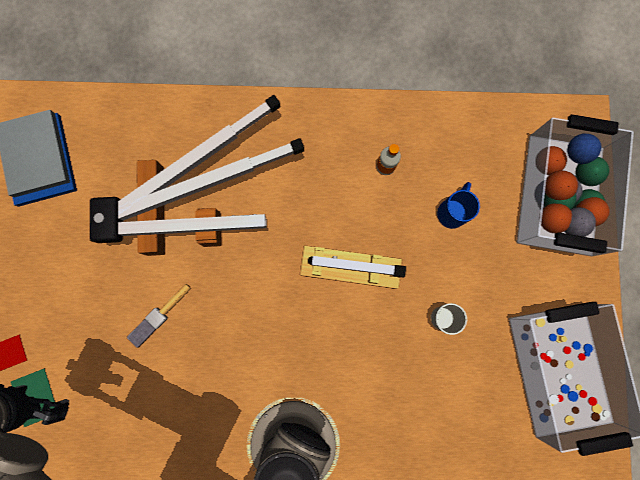

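Leg: nose (310,261), foot (405,271) in top; the socket's mouth is at (266,221) and runs left (+y). Now I measure both with white masks.

```bash
cat > h.py <<'E'
import cv2,numpy as np
def ray(c,uv,z):
    K,T=c["camera_matrix"],c["world_from_camera"]
    d=T[:3,:3]@np.linalg.solve(K,[uv[0],uv[1],1.]);o=T[:3,3]
    return o+d*(z-o[2])/d[2]
def proj(c,p):
    T=c["world_from_camera"];q=c["camera_matrix"]@(T[:3,:3].T@(np.array(p)-T[:3,3]));return q[:2]/q[2]
def tube(c,roi,z,thr=120):
    x0,y0,x1,y1=roi;im=c["color"];hsv=cv2.cvtColor(im,cv2.COLOR_RGB2HSV)
    m=((hsv[...,1]<60)&(hsv[...,2]>thr)).astype(np.uint8)
    k=np.zeros_like(m);k[y0:y1,x0:x1]=m[y0:y1,x0:x1]
    cs=cv2.findContours(k,0,1)[0];ct=max(cs,key=cv2.contourArea)
    b=cv2.boxPoints(cv2.minAreaRect(ct));return b,np.array([ray(c,p,z) for p in b])
E
python3 - <<'E'
from h import *
t=dict(np.load("top0.npz"));s=dict(np.load("scene0.npz"))
for roi,z in(((300,240,412,290),.071),((180,205,275,245),.100)):
    b,p=tube(t,roi,z);print(b.round(1).tolist(),p.round(4).tolist())
b,p=tube(s,(220,225,325,305),.071);print(b.round(1).tolist(),p.round(4).tolist())
I=lambda c,r,f:cv2.resize(c["color"][r[1]:r[3],r[0]:r[2],::-1],None,fx=f,fy=f,interpolation=2)
a=np.vstack([I(t,(200,195,420,290),3.6),I(s,(210,190,430,310),3.6)[:258]])
cv2.imwrite("pics/crop.png",a[:600]);print(a.shape)
E
```

```text
[[311.20001220703125, 264.0], [312.6000061035156, 253.1999969482422], [394.6000061035156, 263.3999938964844], [393.20001220703125, 274.29998779296875]] [[0.4487, -0.0367, 0.071], [0.4759, -0.0394, 0.071], [0.4553, -0.2445, 0.071], [0.4282, -0.2412, 0.071]]
[[179.3000030517578, 217.89999389648438], [264.6000061035156, 213.1999969482422], [265.29998779296875, 225.8000030517578], [180.0, 230.5]] [[0.5519, 0.2903, 0.1], [0.5689, 0.0812, 0.1], [0.5374, 0.0782, 0.1], [0.5206, 0.2867, 0.1]]
[[229.8000030517578, 284.20001220703125], [311.0, 229.60000610351562], [316.3999938964844, 237.6999969482422], [235.1999969482422, 292.29998779296875]] [[0.4316, -0.2391, 0.071], [0.4507, -0.0332, 0.071], [0.4736, -0.039, 0.071], [0.4531, -0.2424, 0.071]]
(600, 792, 3)
```

View pics/crop.png

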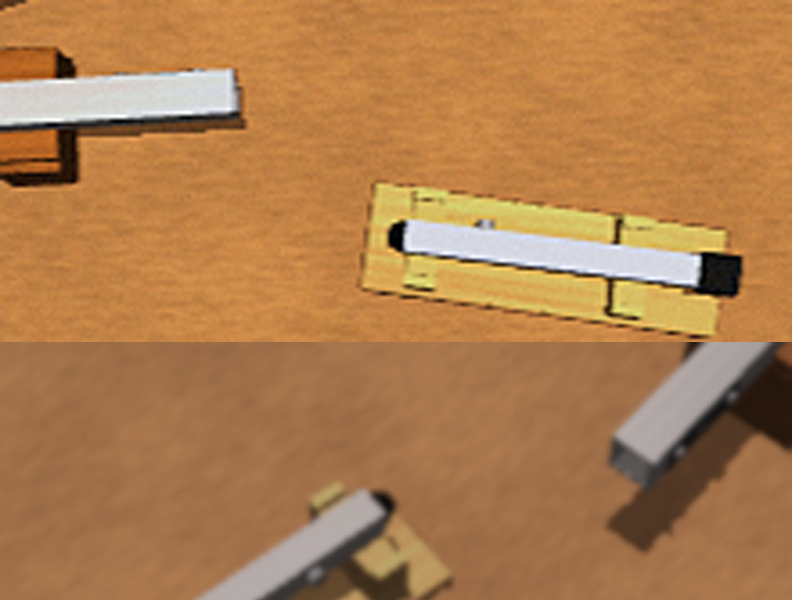

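Request:
apply_moves:
  steps:
    - [[0.467, 0, -0.497], 79.5]
    - [[0.467, 0, -0.497], 79.5]
    - [[0.467, 0, -0.497], 79.5]
    - [[0.467, 0, -0.497], 79.5]
    - [[0.467, 0, -0.497], 79.5]
    - [[0.467, 0, -0.497], 79.5]
    - [[0.467, 0, -0.497], 79.5]
    - [[0.467, 0, -0.497], 79.5]
  jaw: 0.7

```text
time: 0.9
ee_pos: [0.3286, 0.1456, 0.2313]
orientation: [[0.081, 0.0, 0.997], [-0.997, 0.0, 0.081], [-0.0, -1.0, 0.0]]
ft_force: [1.7, 0.8, 0.6]
opening: 0.0597
```

Run:
```python
from h import *
t=dict(np.load("top0.npz"));s=dict(np.load("scene0.npz"))
print("button",ray(t,(335,257.3),.06),ray(s,(297.8,254.7),.06))
# socket top-face edges subpixel: bright profile across, and mouth end
hs=cv2.cvtColor(t["color"],cv2.COLOR_RGB2GRAY).astype(int)
for u in(190,225,258):print(u,hs[208:236,u].tolist())
print(hs[219,255:275].tolist())
for u in(320,360,385):print(u,hs[248:282,u].tolist())
```

```text
button [ 0.46812341 -0.09599507  0.06      ] [ 0.47162482 -0.09161325  0.06      ]
190 [139, 145, 149, 142, 138, 147, 149, 148, 138, 137, 191, 219, 206, 206, 211, 209, 211, 209, 208, 213, 215, 227, 111, 38, 64, 69, 62, 156]
225 [149, 142, 139, 147, 142, 138, 141, 134, 176, 220, 210, 209, 209, 210, 215, 213, 212, 212, 221, 232, 129, 36, 60, 77, 67, 158, 145, 149]
258 [138, 144, 151, 145, 144, 149, 187, 220, 217, 215, 215, 217, 214, 215, 215, 218, 221, 227, 131, 36, 56, 72, 69, 148, 152, 149, 148, 143]
[218, 214, 217, 217, 217, 218, 214, 218, 222, 178, 96, 71, 110, 142, 139, 137, 144, 145, 144, 152]
320 [201, 201, 152, 194, 190, 191, 186, 187, 187, 222, 215, 219, 214, 214, 214, 216, 224, 174, 132, 196, 197, 191, 191, 174, 193, 191, 195, 104, 171, 161, 88, 140, 142, 145]
360 [139, 143, 148, 141, 136, 167, 202, 192, 188, 197, 195, 188, 180, 186, 218, 216, 214, 217, 218, 216, 221, 224, 152, 56, 193, 190, 184, 173, 178, 181, 180, 172, 177, 184]
385 [133, 141, 141, 140, 142, 134, 138, 139, 122, 200, 187, 189, 187, 192, 191, 181, 190, 218, 217, 213, 215, 216, 214, 219, 228, 157, 64, 188, 185, 168, 183, 184, 182, 176]
```

Request:
apply_moves:
  steps:
    - [[0.252, 0, 0.107], 0]
    - [[0.252, 0, 0.107], 0]
    - [[0.252, 0, 0.107], 0]
    - [[0.252, 0, 0.107], 0]
    - [[0.252, 0, 0.107], 0]
    - [[0.252, 0, 0.107], 0]
    - [[0.252, 0, 0.107], 0]
    - [[0.252, 0, 0.107], 0]

```text
time: 1.7
ee_pos: [0.4563, -0.0942, 0.2307]
orientation: [[0.086, -0.002, 0.996], [-0.996, 0.001, 0.086], [-0.001, -1.0, -0.001]]
ft_force: [-0.2, -0.2, 0.3]
opening: 0.0596
```

Run:
```python
from h import *
t=dict(np.load("top0.npz"))
def line(P,z):
    Q=np.array([ray(t,p,z) for p in P]);s=np.polyfit(Q[:,1],Q[:,0],1);return Q.round(4).tolist(),s,np.degrees(np.arctan(s[0]))
q,sl,a=line([(320,260.75),(360,265.8),(385,268.8)],.071);print("leg",q,sl,a)
q,ss,b=line([(258,219.98),(225,222.0),(190,223.85)],.100);print("sock",q,ss,b)
print("mouth",ray(t,(264.2,219.6),.1)); 
g=cv2.cvtColor(t["color"],cv2.COLOR_RGB2GRAY).astype(int)
print(g[260,305:322].tolist(),g[269,386:412].tolist())
from bench import monitor;o=monitor.observe();print(o["ee_pos"],o["orientation"])
```

```text
leg [[0.4574, -0.0584, 0.071], [0.4473, -0.1583, 0.071], [0.4413, -0.2207, 0.071]] [0.09936766 0.46316953] 5.674718970964566
sock [[0.5516, 0.0968, 0.1], [0.5445, 0.1776, 0.1], [0.5377, 0.2633, 0.1]] [-0.08328864  0.55952664] -4.7610985935608205
mouth [0.55292168 0.08158774 0.1       ]
[190, 200, 142, 2, 9, 8, 4, 186, 233, 217, 215, 219, 219, 218, 217, 214, 217] [213, 215, 215, 216, 216, 222, 224, 205, 109, 0, 18, 25, 21, 28, 24, 26, 23, 25, 15, 23, 113, 144, 143, 137, 133, 137]
[ 0.45627848 -0.09415534  0.23067198] [[ 0.08574001 -0.00158947  0.99631628]
 [-0.99631681  0.00107433  0.08574177]
 [-0.00120665 -0.99999816 -0.0014915 ]]
```

Request:
apply_moves:
  steps:
    - [[0.0103, 0.03, -0.0045], 8]
    - [[0.0103, 0.07, -0.0045], 10.6]
    - [[0.0103, 0.11, -0.0045], 10.6]
    - [[0.0103, 0.14, -0.0045], 10.6]
    - [[0.0103, 0.17, -0.0045], 10.6]
    - [[0.0103, 0.18, -0.0045], 10.6]
    - [[0.0103, 0.1897, -0.0045], 10.6]
    - [[0.0103, 0.1897, -0.0045], 10.6]

```text
time: 2.5
ee_pos: [0.4531, -0.1043, 0.0416]
orientation: [[-0.097, -0.0, 0.995], [-0.995, 0.0, -0.097], [-0.0, -1.0, -0.0]]
ft_force: [0.7, 0.2, 0.7]
opening: 0.0599
```

Run:
```python
from h import *
from bench import cams
A=[]
for n,r,f in(("top",(290,230,410,300),3.6*1.8),("scene",(215,195,345,275),6)):
    c=cams.capture(n);A.append(cv2.resize(c["color"][r[1]:r[3],r[0]:r[2],::-1],(780,300 if n=="top" else 300)) if 0 else cv2.resize(c["color"][r[1]:r[3],r[0]:r[2],::-1],None,fx=4,fy=4,interpolation=2))
w=max(a.shape[1] for a in A);cv2.imwrite("pics/grasp.png",np.vstack([np.pad(a,((0,0),(0,w-a.shape[1]),(0,0))) for a in A]))
```

```text
(no output)
```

View pics/grasp.png

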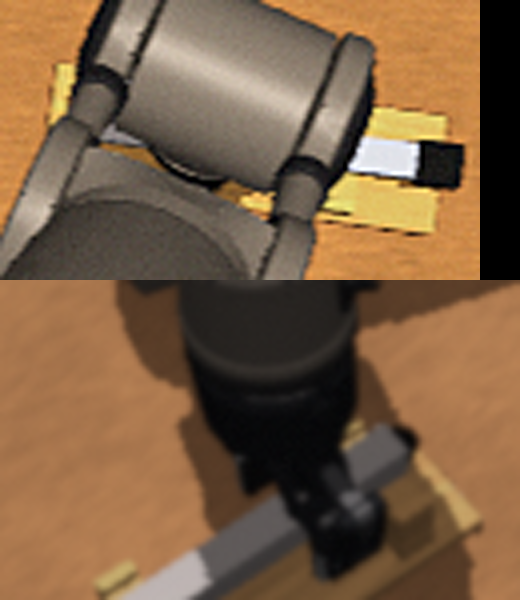

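The fingers straddle the tube at the button (scene crop, finger at about (345,530)). I'll close.

Request:
apply_moves:
  steps:
    - [[0, 0, 0], 0]
    - [[0, 0, 0], 0]
    - [[0, 0, 0], 0]
    - [[0, 0, 0], 0]
    - [[0, 0, 0], 0]
    - [[0, 0, 0], 0]
  jaw: 0
  squeeze: 60

```text
time: 3.2
ee_pos: [0.4539, -0.1052, 0.0427]
orientation: [[-0.098, 0.002, 0.995], [-0.995, -0.001, -0.098], [0.001, -1.0, 0.002]]
ft_force: [-1.4, 0.4, 8.0]
opening: 0.0212
```

Request:
apply_moves:
  steps:
    - [[0, -0.012, 0], 0]
    - [[0, -0.0255, 0], 0]
    - [[-0.02, -0.0255, 0.02], -2]
    - [[-0.045, -0.0255, 0.047], -5]
    - [[-0.07, -0.0255, 0.073], -8]
    - [[-0.09, -0.0255, 0.094], -10.4]
    - [[-0.0954, -0.0255, 0.0998], -10.4]
    - [[-0.0954, -0.0255, 0.0998], -10.4]

```text
time: 4.0
ee_pos: [0.562, -0.0191, 0.0668]
orientation: [[0.084, -0.001, 0.996], [-0.996, 0.0, 0.084], [-0.0, -1.0, -0.0]]
ft_force: [-0.6, 0.5, -3.0]
opening: 0.0215
```

Run:
```python
from h import *
from bench import cams
A=[]
for n,r in(("top",(225,195,365,270)),("scene",(270,170,410,245))):
    c=cams.capture(n);np.savez(f"{n}1.npz",**c);A.append(cv2.resize(c["color"][r[1]:r[3],r[0]:r[2],::-1],None,fx=4,fy=4,interpolation=2))
w=max(a.shape[1] for a in A);cv2.imwrite("pics/stage.png",np.vstack([np.pad(a,((0,0),(0,w-a.shape[1]),(0,0))) for a in A]))
```

```text
(no output)
```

View pics/stage.png

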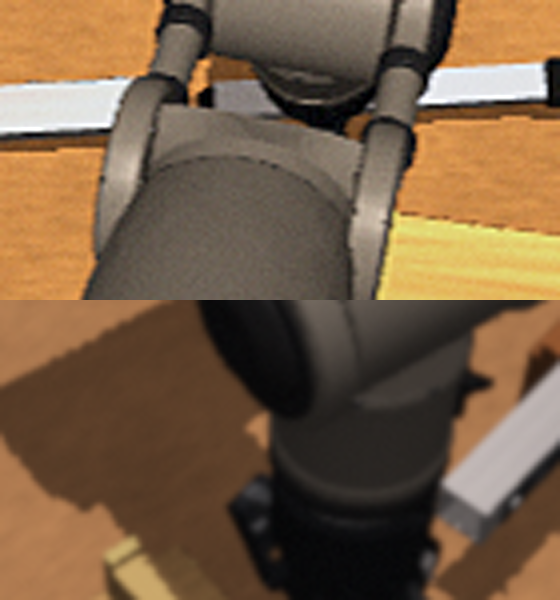

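Top crop: the leg's rear is visible at crop (430-550, 65-105), nose at about (208,97). I'll read its centreline and compare with the socket's.

Run:
```python
from h import *
t=dict(np.load("top1.npz"))
g=cv2.cvtColor(t["color"],cv2.COLOR_RGB2GRAY).astype(int)
print(g[204:228,336].tolist(),g[204:228,346].tolist(),g[204:228,356].tolist())
print(g[219,270:296].tolist()); print(g[210:230,281].tolist(),g[210:230,286].tolist())
a=(-0.08328864,0.55952664)
for u in (336,346,356,286): # expected centre row
    for v in np.arange(205,226,.1):
        p=ray(t,(u,v),.096)
        if p[0]<a[0]*p[1]+a[1]: print(u,round(v,1),p.round(4));break
```

```text
[8, 2, 3, 14, 83, 127, 140, 159, 237, 230, 229, 226, 229, 228, 230, 238, 229, 29, 72, 81, 85, 168, 153, 156] [154, 161, 157, 159, 154, 157, 152, 199, 234, 230, 226, 227, 227, 229, 231, 250, 83, 54, 83, 81, 75, 173, 147, 152] [164, 166, 158, 159, 158, 155, 158, 240, 230, 227, 229, 226, 228, 228, 242, 175, 23, 79, 78, 70, 162, 153, 154, 152]
[13, 6, 91, 113, 48, 0, 4, 0, 68, 126, 133, 128, 131, 133, 124, 131, 131, 124, 128, 127, 137, 108, 39, 0, 4, 24]
[79, 80, 80, 81, 76, 116, 131, 129, 123, 128, 132, 130, 125, 99, 103, 102, 102, 101, 105, 111] [64, 92, 93, 80, 80, 141, 132, 131, 127, 131, 127, 134, 133, 120, 100, 87, 91, 89, 105, 105]
336 215.9 [ 0.5674 -0.0951  0.096 ]
346 215.4 [ 0.5693 -0.1198  0.096 ]
356 214.8 [ 0.5714 -0.1446  0.096 ]
286 218.8 [0.557  0.0283 0.096 ]
```

Request:
apply_moves:
  steps:
    - [[-0.01, 0, 0], 0]
    - [[-0.018, 0, 0], 0]
    - [[-0.021, 0, 0], 0]
    - [[-0.024, 0, 0], 0]
    - [[-0.027, 0, 0], 0]
    - [[-0.029, 0, 0], 0]
    - [[-0.03, 0, 0], 0]
    - [[-0.03, 0, 0], 0]

```text
time: 4.9
ee_pos: [0.5594, 0.0102, 0.0671]
orientation: [[0.084, -0.0, 0.997], [-0.997, 0.0, 0.084], [-0.0, -1.0, -0.0]]
ft_force: [-0.7, 0.3, -1.2]
opening: 0.0209
```

Request:
apply_moves:
  steps:
    - [[-0.001, 0, 0], 0]
    - [[-0.002, 0, 0], 0]
    - [[-0.003, 0, 0], 0]
    - [[-0.004, 0, 0], 0]
    - [[-0.005, 0, 0], 0]
    - [[-0.006, 0, 0], 0]

```text
time: 5.5
ee_pos: [0.5589, 0.0162, 0.0671]
orientation: [[0.083, 0.0, 0.997], [-0.997, 0.0, 0.083], [-0.0, -1.0, 0.0]]
ft_force: [-0.4, 0.6, -2.0]
opening: 0.021
```

Request:
apply_moves:
  steps:
    - [[-0.001, 0, 0], 0]
    - [[-0.002, 0, 0], 0]
    - [[-0.003, 0, 0], 0]
    - [[-0.004, 0, 0], 0]
    - [[-0.005, 0, 0], 0]
    - [[-0.006, 0, 0], 0]
    - [[-0.006, 0, 0], 0]

```text
time: 6.2
ee_pos: [0.5584, 0.0223, 0.0671]
orientation: [[0.084, 0.0, 0.997], [-0.997, 0.0, 0.084], [-0.0, -1.0, 0.0]]
ft_force: [0.7, 0.8, -2.2]
opening: 0.0211
```

Request:
apply_moves:
  steps:
    - [[-0.002, 0, 0], 0]
    - [[-0.004, 0, 0], 0]
    - [[-0.006, 0, 0], 0]
    - [[-0.008, 0, 0], 0]
    - [[-0.01, 0, 0], 0]
    - [[-0.012, 0, 0], 0]
    - [[-0.014, 0, 0], 0]
    - [[-0.014, 0, 0], 0]

```text
time: 7.0
ee_pos: [0.5572, 0.0364, 0.0671]
orientation: [[0.084, 0.0, 0.996], [-0.996, 0.0, 0.084], [-0.0, -1.0, 0.0]]
ft_force: [0.4, 0.2, -2.2]
opening: 0.0211
```

Request:
apply_moves:
  steps:
    - [[-0.003, 0, 0], 0]
    - [[-0.006, 0, 0], 0]
    - [[-0.009, 0, 0], 0]
    - [[-0.012, 0, 0], 0]
    - [[-0.015, 0, 0], 0]
    - [[-0.018, 0, 0], 0]
    - [[-0.021, 0, 0], 0]
    - [[-0.022, 0, 0], 0]

```text
time: 7.8
ee_pos: [0.5553, 0.0584, 0.0671]
orientation: [[0.084, 0.0, 0.996], [-0.996, 0.0, 0.084], [-0.0, -1.0, 0.0]]
ft_force: [-0.6, 0.1, -2.5]
opening: 0.0215
```

Run:
```python
from h import *
from bench import cams
A=[]
for n,r in(("top",(225,190,365,265)),("scene",(270,170,410,245))):
    c=cams.capture(n);np.savez(f"{n}2.npz",**c);A.append(cv2.resize(c["color"][r[1]:r[3],r[0]:r[2],::-1],None,fx=4,fy=4,interpolation=2))
cv2.imwrite("pics/in.png",np.vstack(A))
```

```text
(no output)
```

View pics/in.png

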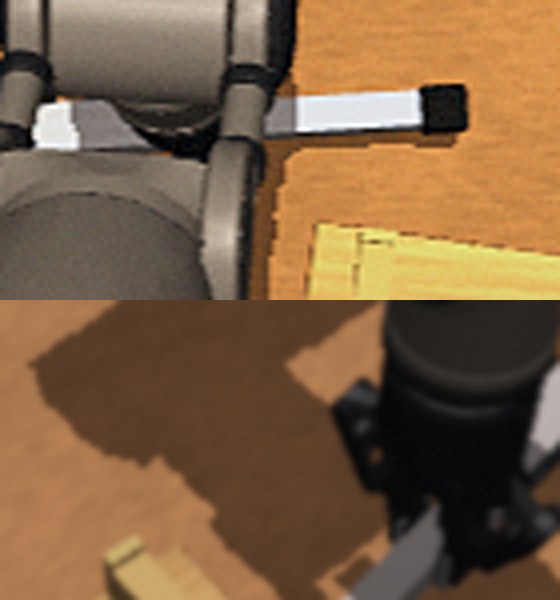

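Tube in the socket; tube/foot border at top crop (421,108). I'll measure the depth from it.

Run:
```python
from h import *
t=dict(np.load("top2.npz"));g=cv2.cvtColor(t["color"],cv2.COLOR_RGB2GRAY).astype(int)
print(g[216,322:346].tolist()); print(g[208:230,310].tolist(),g[208:230,324].tolist())
u=np.array([-.083,.9966]);m=np.array([.5529,.0816])
for p in(329.5,330,330.5):print(p,(ray(t,(p,216.5),.096)[:2]-m)@u+.150)
```

```text
[227, 230, 229, 227, 228, 230, 240, 194, 66, 3, 22, 24, 32, 26, 25, 22, 25, 24, 21, 55, 128, 155, 151, 147]
[158, 155, 152, 166, 152, 193, 235, 230, 229, 226, 228, 229, 232, 245, 143, 35, 81, 83, 75, 164, 151, 154] [149, 148, 148, 157, 166, 237, 231, 229, 229, 228, 226, 231, 242, 143, 41, 78, 81, 78, 166, 157, 150, 163]
329.5 -0.011167410293857871
330 -0.012402738534902952
330.5 -0.013638082379526878
```

Request:
apply_moves:
  steps:
    - [[-0.002, 0, 0], 0]
    - [[-0.004, 0, 0], 0]
    - [[-0.005, 0, 0], 0]
    - [[-0.006, 0, 0], 0]
    - [[-0.007, 0, 0], 0]
    - [[-0.008, 0, 0], 0]
    - [[-0.008, 0, 0], 0]

```text
time: 8.6
ee_pos: [0.5547, 0.0661, 0.0671]
orientation: [[0.083, -0.0, 0.997], [-0.997, 0.0, 0.083], [-0.0, -1.0, -0.0]]
ft_force: [0.5, -0.0, -1.2]
opening: 0.021
```

Request:
apply_moves:
  steps:
    - [[-0.0005, 0, 0], 0]
    - [[-0.001, 0, 0], 0]
    - [[-0.0015, 0, 0], 0]
    - [[-0.0015, 0, 0], 0]
    - [[-0.0015, 0, 0], 0]

```text
time: 9.1
ee_pos: [0.5546, 0.0675, 0.0671]
orientation: [[0.083, 0.0, 0.997], [-0.997, 0.0, 0.083], [-0.0, -1.0, 0.0]]
ft_force: [-0.5, 0.6, -1.5]
opening: 0.0211
```

Request:
apply_moves:
  steps:
    - [[0, 0, 0], 0]
    - [[0, 0, 0], 0]
    - [[0, 0, 0], 0]
    - [[0, 0, 0], 0]
    - [[0.02, 0, 0], 0]
    - [[0.05, 0, 0], 0]
    - [[0.083, 0, 0], 0]
    - [[0.083, 0, 0], 0]
  jaw: 0.5

```text
time: 9.9
ee_pos: [0.5621, -0.0186, 0.0672]
orientation: [[0.08, 0.001, 0.997], [-0.997, -0.001, 0.08], [0.001, -1.0, 0.001]]
ft_force: [-0.1, 0.5, 0.4]
opening: 0.0427
```

Run:
```python
from h import *
from bench import cams
A=[]
for n,r in(("top",(225,190,365,265)),("scene",(270,170,410,245))):
    c=cams.capture(n);np.savez(f"{n}3.npz",**c);A.append(cv2.resize(c["color"][r[1]:r[3],r[0]:r[2],::-1],None,fx=4,fy=4,interpolation=2))
cv2.imwrite("pics/rel.png",np.vstack(A))
t=c=dict(np.load("top3.npz"));g=cv2.cvtColor(t["color"],cv2.COLOR_RGB2GRAY).astype(int)
print(g[214:218,316:346].tolist())
```

```text
[[59, 53, 30, 34, 72, 96, 104, 115, 115, 115, 115, 110, 106, 74, 43, 17, 19, 14, 4, 1, 1, 40, 126, 167, 166, 162, 164, 160, 153, 156], [45, 47, 36, 58, 84, 98, 112, 112, 117, 114, 115, 108, 103, 78, 37, 21, 22, 24, 24, 17, 19, 26, 129, 165, 162, 161, 155, 153, 154, 152], [41, 25, 17, 58, 89, 93, 110, 116, 117, 116, 116, 109, 102, 73, 42, 29, 23, 21, 22, 23, 19, 29, 125, 163, 153, 150, 151, 149, 146, 148], [16, 9, 1, 47, 88, 107, 108, 115, 116, 116, 113, 106, 97, 70, 33, 26, 24, 24, 27, 21, 22, 7, 121, 161, 152, 151, 152, 144, 153, 151]]
```

View pics/rel.png

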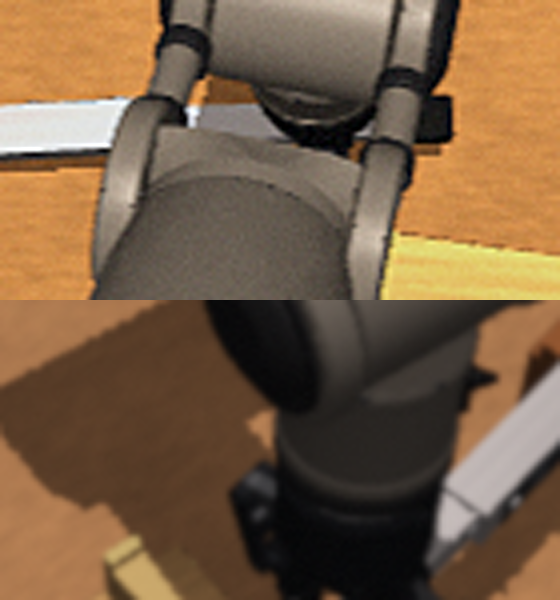

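Request:
apply_moves:
  steps:
    - [[0, 0, 0], 0]
    - [[0, 0, 0], 0]
    - [[0, 0, 0], 0]
    - [[0, 0, 0], 0]
    - [[0, 0, 0], 0]
  jaw: 0
  squeeze: 22

```text
time: 10.5
ee_pos: [0.5612, -0.0144, 0.0671]
orientation: [[0.084, -0.001, 0.996], [-0.996, 0.001, 0.084], [-0.001, -1.0, -0.001]]
ft_force: [-2.2, 1.8, 1.2]
opening: 0.0216
```

Request:
apply_moves:
  steps:
    - [[0, -0.001, 0], 0]
    - [[0, -0.002, 0], 0]
    - [[0, -0.003, 0], 0]
    - [[0, -0.003, 0], 0]

```text
time: 10.9
ee_pos: [0.5611, -0.0151, 0.0698]
orientation: [[0.084, -0.001, 0.996], [-0.996, 0.0, 0.084], [-0.0, -1.0, -0.001]]
ft_force: [-2.4, 3.7, -4.4]
opening: 0.0215
```

Request:
apply_moves:
  steps:
    - [[0, 0, 0], 0]
    - [[0, 0, 0], 0]
    - [[-0.002, 0, 0], 0]
    - [[-0.004, 0, 0], 0]
    - [[-0.006, 0, 0], 0]
    - [[-0.008, 0, 0], 0]
  squeeze: 50

```text
time: 11.5
ee_pos: [0.5608, -0.0076, 0.0701]
orientation: [[0.083, -0.0, 0.997], [-0.997, -0.001, 0.083], [0.001, -1.0, -0.0]]
ft_force: [-2.8, -3.5, -3.5]
opening: 0.0211
```

Request:
apply_moves:
  steps:
    - [[-0.003, 0, 0], 0]
    - [[-0.006, 0, 0], 0]
    - [[-0.009, 0, 0], 0]
    - [[-0.012, 0, 0], 0]
    - [[-0.015, 0, 0], 0]
    - [[-0.018, 0, 0], 0]
    - [[-0.02, 0, 0], 0]

```text
time: 12.2
ee_pos: [0.5591, 0.013, 0.0701]
orientation: [[0.084, -0.0, 0.997], [-0.997, 0.0, 0.084], [-0.0, -1.0, -0.0]]
ft_force: [-2.0, -4.3, -3.0]
opening: 0.0212
```

Request:
apply_moves:
  steps:
    - [[-0.002, 0, 0], 0]
    - [[-0.004, 0, 0], 0]
    - [[-0.005, 0, 0], 0]
    - [[-0.006, 0, 0], 0]
    - [[-0.006, 0, 0], 0]
  squeeze: 24

```text
time: 12.7
ee_pos: [0.5586, 0.0188, 0.0701]
orientation: [[0.083, -0.0, 0.997], [-0.997, 0.0, 0.083], [-0.0, -1.0, 0.0]]
ft_force: [-3.9, -3.3, -3.9]
opening: 0.0209
```

Request:
apply_moves:
  steps:
    - [[-0.001, 0, 0], 0]
    - [[-0.002, 0, 0], 0]
    - [[-0.003, 0, 0], 0]
    - [[-0.003, 0, 0], 0]

```text
time: 13.1
ee_pos: [0.5584, 0.0218, 0.0701]
orientation: [[0.083, -0.0, 0.997], [-0.997, 0.0, 0.083], [-0.0, -1.0, -0.0]]
ft_force: [-3.4, -3.6, -4.0]
opening: 0.0209
```

Request:
apply_moves:
  steps:
    - [[-0.001, 0, 0], 0]
    - [[-0.002, 0, 0], 0]
    - [[-0.003, 0, 0], 0]
    - [[-0.003, 0, 0], 0]

```text
time: 13.5
ee_pos: [0.5582, 0.0246, 0.0702]
orientation: [[0.083, 0.0, 0.997], [-0.997, -0.0, 0.083], [0.0, -1.0, 0.0]]
ft_force: [-2.6, -4.3, -3.7]
opening: 0.0211
```

Request:
apply_moves:
  steps:
    - [[-0.001, 0, 0], 0]
    - [[-0.002, 0, 0], 0]
    - [[-0.003, 0, 0], 0]
    - [[-0.003, 0, 0], 0]

```text
time: 13.9
ee_pos: [0.5581, 0.0274, 0.0703]
orientation: [[0.084, 0.0, 0.997], [-0.997, -0.0, 0.084], [0.0, -1.0, 0.0]]
ft_force: [-2.9, -5.9, -3.4]
opening: 0.0209
```

Request:
apply_moves:
  steps:
    - [[-0.001, 0, 0], 0]
    - [[-0.002, 0, 0], 0]
    - [[-0.003, 0, 0], 0]
    - [[-0.003, 0, 0], 0]

```text
time: 14.3
ee_pos: [0.5579, 0.0302, 0.0703]
orientation: [[0.084, 0.001, 0.997], [-0.997, -0.001, 0.084], [0.001, -1.0, 0.001]]
ft_force: [-3.2, -5.4, -4.1]
opening: 0.021
```

Request:
apply_moves:
  steps:
    - [[-0.001, 0, 0], 0]
    - [[-0.002, 0, 0], 0]
    - [[-0.003, 0, 0], 0]
    - [[-0.003, 0, 0], 0]

```text
time: 14.7
ee_pos: [0.5577, 0.0331, 0.0704]
orientation: [[0.084, 0.001, 0.997], [-0.997, -0.001, 0.084], [0.001, -1.0, 0.001]]
ft_force: [-3.1, -6.4, -1.9]
opening: 0.0207
```

Request:
apply_moves:
  steps:
    - [[-0.001, 0, 0], 0]
    - [[-0.002, 0, 0], 0]
    - [[-0.003, 0, 0], 0]
    - [[-0.003, 0, 0], 0]

```text
time: 15.1
ee_pos: [0.5576, 0.036, 0.0705]
orientation: [[0.084, 0.001, 0.997], [-0.997, -0.001, 0.084], [0.001, -1.0, 0.001]]
ft_force: [-3.0, -6.2, -1.5]
opening: 0.0207
```

Request:
apply_moves:
  steps:
    - [[-0.001, 0, 0], 0]
    - [[-0.002, 0, 0], 0]
    - [[-0.003, 0, 0], 0]
    - [[-0.003, 0, 0], 0]

```text
time: 15.5
ee_pos: [0.5579, 0.0394, 0.0706]
orientation: [[0.083, 0.002, 0.997], [-0.997, -0.0, 0.083], [0.0, -1.0, 0.002]]
ft_force: [-0.3, -4.9, -2.4]
opening: 0.021
```

Request:
apply_moves:
  steps:
    - [[-0.001, 0, 0], 0]
    - [[-0.002, 0, 0], 0]
    - [[-0.002, 0, 0], 0]

```text
time: 15.8
ee_pos: [0.5579, 0.0413, 0.0706]
orientation: [[0.083, 0.003, 0.997], [-0.997, -0.0, 0.083], [0.001, -1.0, 0.003]]
ft_force: [-0.1, -6.0, -2.3]
opening: 0.0211
```

Request:
apply_moves:
  steps:
    - [[-0.001, 0, 0], 0]
    - [[-0.002, 0, 0], 0]
    - [[-0.002, 0, 0], 0]

```text
time: 16.1
ee_pos: [0.5578, 0.0417, 0.0707]
orientation: [[0.083, 0.003, 0.997], [-0.997, -0.003, 0.083], [0.003, -1.0, 0.002]]
ft_force: [-0.5, -12.8, -2.2]
opening: 0.0211
```

Hard stop ahead. I'll check the stop backwards too.

Request:
apply_moves:
  steps:
    - [[0.002, 0, 0], 0]
    - [[0.004, 0, 0], 0]
    - [[0.005, 0, 0], 0]
    - [[0.006, 0, 0], 0]
    - [[0.007, 0, 0], 0]
    - [[0.007, 0, 0], 0]

```text
time: 16.7
ee_pos: [0.5576, 0.0385, 0.0706]
orientation: [[0.083, 0.001, 0.997], [-0.997, 0.003, 0.083], [-0.003, -1.0, 0.002]]
ft_force: [-0.0, 5.5, 0.5]
opening: 0.0208
```

Stopped both ways within about 3 mm, so the button is through. I'll relax to mid-play, open, and lift away.

Request:
apply_moves:
  steps:
    - [[-0.0025, 0.001, 0], 0]
    - [[-0.0025, 0.001, 0], 0]
    - [[-0.0025, 0.001, 0], 0]

```text
time: 17.0
ee_pos: [0.5577, 0.0386, 0.0705]
orientation: [[0.083, 0.002, 0.997], [-0.997, -0.001, 0.083], [0.001, -1.0, 0.002]]
ft_force: [-1.5, -5.7, 7.4]
opening: 0.0208
```

Request:
apply_moves:
  steps:
    - [[0, 0, 0], 0]
    - [[0, 0, 0], 0]
    - [[0, 0, 0], 0]
    - [[0, 0, 0], 0]
    - [[0, -0.02, 0], 0]
    - [[0, -0.06, 0], 0]
    - [[0, -0.1, 0], 0]
    - [[0, -0.14, 0], 0]
  jaw: 0.6

```text
time: 17.8
ee_pos: [0.5567, 0.0393, 0.2104]
orientation: [[0.083, -0.0, 0.997], [-0.997, 0.0, 0.083], [-0.0, -1.0, -0.0]]
ft_force: [0.9, 0.2, -0.5]
opening: 0.0511
```

Request:
apply_moves:
  steps:
    - [[0.05, 0, -0.04], 0]
    - [[0.1, 0, -0.08], 0]
    - [[0.14, 0, -0.12], 0]
    - [[0.18, 0, -0.16], 0]
    - [[0.2, 0, -0.16], 0]
    - [[0.2, 0, -0.16], 0]
    - [[0.2, 0, -0.16], 0]

```text
time: 18.5
ee_pos: [0.4138, -0.1747, 0.2092]
orientation: [[0.08, 0.001, 0.997], [-0.997, 0.0, 0.08], [-0.0, -1.0, 0.001]]
ft_force: [-0.2, 0.9, -0.3]
opening: 0.0513
```

Run:
```python
from h import *
from bench import cams,monitor
A=[]
for n,r in(("top",(200,190,340,265)),("scene",(320,130,460,255))):
    c=cams.capture(n);np.savez(f"{n}4.npz",**c);A.append(cv2.resize(c["color"][r[1]:r[3],r[0]:r[2],::-1],None,fx=3,fy=3,interpolation=2) if 0 else cv2.resize(c["color"][r[1]:r[3],r[0]:r[2],::-1],None,fx=3,fy=3,interpolation=2))
cv2.imwrite("pics/end.png",np.vstack(A))
t=dict(np.load("top4.npz"));g=cv2.cvtColor(t["color"],cv2.COLOR_RGB2GRAY).astype(int)
print(g[218,298:325].tolist());print(g[208:230,280].tolist(),g[208:230,298].tolist())
print(monitor.observe()["ft_force"])
```

```text
[228, 228, 229, 227, 230, 238, 194, 69, 8, 27, 25, 27, 31, 27, 28, 31, 23, 23, 25, 117, 162, 150, 144, 151, 148, 149, 151]
[157, 158, 155, 156, 158, 147, 150, 222, 231, 230, 228, 226, 227, 229, 233, 253, 20, 59, 77, 76, 129, 157] [159, 153, 157, 156, 149, 154, 222, 231, 230, 228, 228, 230, 228, 235, 253, 21, 64, 76, 79, 177, 153, 150]
[ 0.25491025  1.16468294 -0.14000759]
```

View pics/end.png

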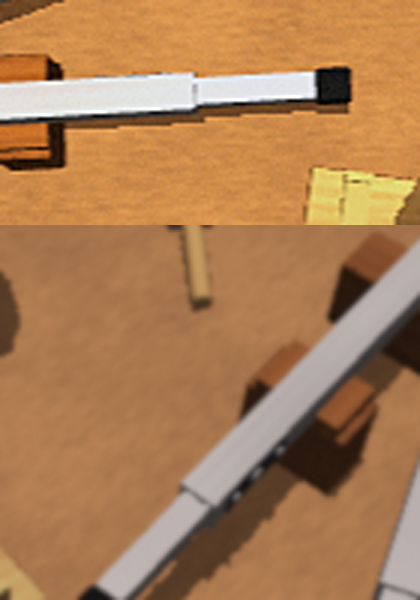

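The top view shows the leg in line with the socket, its tube/foot border at u≈304.6. That puts the origin about 50 mm inside the mouth. The scene view now has a third bright dot on the lock plate, at crop (258,473) between the two screws, which is the popped button. Nothing touches the robot, so I'm handing in.

```bash
python3 -c "
from bench import r,monitor
print(r.hand_in(),monitor.observe()['time'])"
```

```text
the job is handed in; nothing more can be done
the job is handed in; nothing more can be done
```

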